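# Cure the rocking corner of a jig plate

## Robot

A 6-joint arm with a two-finger parallel gripper is mounted at the origin on a cart in front of the work surface, level with it; the furniture and walls round the work are solid. World frame = base frame: x ahead of the robot, y to its left, z up, the work surface at z = 0. Lengths are in m, angles in degrees, forces in N, time in s.
With the tool pointing down it reaches from about 0.325 to 0.9 m from the base axis. Payload 3.5 kg.
Tool frame: the origin (TCP) lies where the fingers leave the gripper's body, on its centre line; the fingertips stand manip.tips_ahead ahead of it and the grasp point (between the pads) lies 54 mm ahead of it (manip.tips_ahead is the distance from the TCP to the fingertips, in m); y points along the fingers, x is the direction in which the jaws open and shut, and the axes are right-handed (so a half turn about y gives the same grasp; the last joint's range is limited). The gripper opens to 85 mm and grips with 20 to 120 N. Pads are 22 mm wide; open, the fingers measure 114 mm over their backs; the gripper's body (76 mm by 85 mm) begins 54 mm behind the grasp point. The pads swing forward as they close: fully open they stand 13 mm farther back than shut.
Start: joints at [-71.07, 15.837, -1.513, 72.651, 0, 84.076], TCP at [0.263, -0.567, 0.304] pointing down, gripper open.
Joint ranges: [-178.77, 178.77], [-48.84, 107.48], [-61.69, 71.31], [-111.58, 123.2], [-90, 87.43], [-180, 180]. Speed limits (degrees/s): [147.25, 147.25, 180, 180, 180, 180].

## Interface

Orientations are given as [roll, pitch, yaw] about the fixed x, y, z axes, in that order (R = Rz(yaw) Ry(pitch) Rx(roll)).
In Python, from plant import status, vision, job_done, manip gives the robot as it stands.
- The arm moves only by the shell command python3 -m crank 'ROWS' [FORCE]. ROWS is JSON, a list of rows, each a list of 3 entries, a list of its own where there are three numbers: the opening in per cent of the stroke, from 0 (shut) to 100 (fully open), then the shift along the tool's x, y, z in cm, then the turn about the tool's y in rad. A call has 1 to 12 rows; each row shifts and turns the pose as measured when the row begins, along the tool's axes as they then stand; what a row does not reach is not made up. A row lasts 1/12 s, in which the tool goes at most 41.7 mm and 7.16 degrees, less where a joint would pass 70% of its speed; a pose out of reach is approached as far as the arm can. A call is refused whole if a number of a shift passes 4.17 or a number of a turn 0.125, either way. A call with a gripper value outside its range is refused whole. The fingers move at their own pace and stop on an object; FORCE is the grip in N (left out, the last holds). Time passes only in rows, so rows that do not move let the fingers close. It gives the time, the measured TCP pose, the force and the opening at its end, in the units of the state.
- status.get_obs(): the state, without advancing time (a new reading comes with each control period).
- vision.snapshot(name): name is "scene" or "top" or "wrist"; returns a dict with "img" (384x512x3 uint8, red, green, blue), "depth" (384x512 float32, m along the optical axis (not along the pixel's ray), 0 where there is no reading), "fovy" (degrees; the focal length in pixels is half the picture's height over the tangent of half this angle, whatever the lens; pixels are square), "cx", "cy" (the principal point, pixels), "k1" (the pictures are not rectified: a ray, as slopes to the right and down, at radius r is drawn at 1 + k1 r^2 times it, then the intrinsics apply), "view" (4x4, takes a point from world to camera coordinates); the wrist camera has in their place "T_tool_cam" (4x4, takes a point from camera to tool coordinates, whose origin is the TCP and whose axes are the tool frame's). Camera axes: x right, y down, z forward; pixel columns grow to the right and rows downward; lengths in m; the calibration is good to about 2 mm. A picture is of the moment at which its call begins: read the wrist's pose just before it.
- job_done(): hands the job in, once; it reports no verdict.
The state is a dict: "clock": time; "joint_pos": joint angles; "qvel": joint speeds; "tau": joint torques, N m; "ee_pos": TCP position; "tool_rot": TCP orientation; "force": force on the tool from outside, world axes, zero at the start; "wrist_torque": the same for the moment, N m; "finger_gap": opening from 0.0 (shut) to 1.0 (fully open).
Only numpy, scipy, OpenCV 4.12 (cv2) and the standard library are available. Lean on these libraries where they do the work, as an engineer would, in place of code of your own. Each camera call takes 0.05 s, during which the arm holds its last target.

## Task

The jig plate on the bench rocks at one of its four corners. With the fingertips press straight down on one corner ear after another until you feel the one that gives, then press the raised shim tab in front of that corner down flat and come away. Leave the other three tabs up, keep the plate standing on its feet, lift nothing, and leave the sprocket on the plate and the cup and screwdriver beside it where they are.

Things in the scene. Friction and masses are not known exactly. Their poses are not given: they have to be found in the camera images.
- plate: H-shaped aluminium jig plate, 10 mm thick, 1 kg, loose on four feet over a steel base. Origin: centre of its underside, 32 mm above the bench; x to its far edge, y left, z up. Middle slab 160 mm in x, 124 mm in y, with two 8 mm high bars. Its corners are four ears, 28 mm in x, out to y = +-122 mm, each on one foot. Three are firm; one, not visibly different, rocks. It must stay on its feet.
- corner_near_left (a point): Top of the plate's near left ear, over its foot, 42 mm above the bench: press straight down here. Axes as the plate's. A firm ear does not give. The one that rocks (which one varies) gives 5 mm under about 2 to 5 N, then is solid, and springs back when released.
- corner_near_right (a point): Top of the plate's near right ear, over its foot, 42 mm above the bench: press straight down here. Axes as the plate's. A firm ear does not give. The one that rocks (which one varies) gives 5 mm under about 2 to 5 N, then is solid, and springs back when released.
- corner_far_left (a point): Top of the plate's far left ear, over its foot, 42 mm above the bench: press straight down here. Axes as the plate's. A firm ear does not give. The one that rocks (which one varies) gives 5 mm under about 2 to 5 N, then is solid, and springs back when released.
- corner_far_right (a point): Top of the plate's far right ear, over its foot, 42 mm above the bench: press straight down here. Axes as the plate's. A firm ear does not give. The one that rocks (which one varies) gives 5 mm under about 2 to 5 N, then is solid, and springs back when released.
- tab_near_left (a point): Press point of the shim tab 60 mm before (robot's side of) the near left ear's centre: on its top when flat, 32 mm above the bench, fixed to the base, axes parallel to the plate's. Aluminium strip 30 mm wide, hinged 30 mm behind this point about y; starts tilted up 0.38 rad, 11 mm higher here. About 10 N swings it flat to a solid stop; it stays and its heel fills the gap under the ear.
- tab_near_right (a point): Press point of the shim tab 60 mm before (robot's side of) the near right ear's centre: on its top when flat, 32 mm above the bench, fixed to the base, axes parallel to the plate's. Aluminium strip 30 mm wide, hinged 30 mm behind this point about y; starts tilted up 0.38 rad, 11 mm higher here. About 10 N swings it flat to a solid stop; it stays and its heel fills the gap under the ear.
- tab_far_left (a point): Press point of the shim tab 60 mm before (robot's side of) the far left ear's centre: on its top when flat, 32 mm above the bench, fixed to the base, axes parallel to the plate's. Aluminium strip 30 mm wide, hinged 30 mm behind this point about y; starts tilted up 0.38 rad, 11 mm higher here. About 10 N swings it flat to a solid stop; it stays and its heel fills the gap under the ear.
- tab_far_right (a point): Press point of the shim tab 60 mm before (robot's side of) the far right ear's centre: on its top when flat, 32 mm above the bench, fixed to the base, axes parallel to the plate's. Aluminium strip 30 mm wide, hinged 30 mm behind this point about y; starts tilted up 0.38 rad, 11 mm higher here. About 10 N swings it flat to a solid stop; it stays and its heel fills the gap under the ear.
- rock (a joint): How far (m) the one soft foot under the plate is pressed down: 0 level, 0.005 fully down. Does not tell at which corner it is.
- loose_shim (a joint): Angle (rad) of the shim tab at the corner that rocks (which of the four tabs that is varies): 0 tilted up as at the start, 0.38 flat.
- firm_shim_1 (a joint): Angle (rad) of the shim tab at one of the three firm corners (which one varies): 0 tilted up as at the start, 0.38 flat. Must stay up.
- firm_shim_2 (a joint): Angle (rad) of the shim tab at one of the three firm corners (which one varies): 0 tilted up as at the start, 0.38 flat. Must stay up.
- firm_shim_3 (a joint): Angle (rad) of the shim tab at one of the three firm corners (which one varies): 0 tilted up as at the start, 0.38 flat. Must stay up.
- sprocket: Toothed steel sprocket with spacer, 67 mm across, 9 mm high, lying loose on the middle of the plate. Origin: centre of its underside. A bystander, to be left alone.
- bb_cup: Black bottom bracket cup, 47 mm across, 24 mm high, loose on the bench close by the right side of the base. Origin: centre of its underside. A bystander.
- screwdriver: Stubby blue-handled screwdriver 145 mm long, 28 mm high, loose on the bench close by the left side of the base. Origin: centre of its underside. A bystander.

How it is judged:
By the outcome, as a careful person would: the job done as asked, in the order asked, and still so for the second after the job is handed in, with the robot touching nothing.
It also fails if it takes over 51 s, if anything falls off the work surface, if the arm or the gripper's body presses on something with over 40 N, if the wrist force passes 120 N, or if a joint passes its speed limit or range.

## Working session

There is one attempt and no reset: what is moved stays moved. The work goes in short steps, Python scripts to look and compute and a shell command to move; the robot and the scene stay as the last step left them, time stands still between calls to the robot, and variables do not carry over. Pictures are saved under pics/ and viewed, and the job is handed in when it is done.

```bash
ls; mkdir -p pics; python3 - <<'E'
from plant import status, vision, manip
import cv2,numpy as np
print(status.get_obs()); print(manip.tips_ahead, [a for a in dir(manip) if a[0]!='_'])
for n in ("scene","top","wrist"):
    s=vision.snapshot(n); cv2.imwrite(f"pics/{n}0.png",s["img"][:,:,::-1])
    np.savez(f"{n}0.npz",**s)
    print(n,{k:v for k,v in s.items() if k not in("img","depth")})
E
```

```text
pics
{'clock': 0.0, 'joint_pos': array([-7.10704210e+01,  1.58784473e+01, -1.59936989e+00,  7.26513507e+01,
        2.33478206e-04,  8.40740363e+01]), 'qvel': array([ 0.02179852,  0.02564013,  0.07432933,  0.04459166, -0.04514511,
        0.06685059]), 'tau': array([-7.87539939e-04, -4.45504260e+01,  2.95205963e+01,  1.63684337e-02,
       -1.34761112e-04, -1.62512052e-06]), 'ee_pos': array([ 0.26247703, -0.56651534,  0.30274492]), 'tool_rot': array([-89.98643203,   0.1284535 , -65.14444237]), 'force': array([-0.24754193, -0.06788853, -0.18799199]), 'wrist_torque': array([-0.00879678,  0.03696   ,  0.00388029]), 'finger_gap': 0.9974819549408529}
0.0726 ['PlanningError', 'tips_ahead']
scene {'fovy': 49.796674636053964, 'cx': 256.07481939878255, 'cy': 190.38028836484156, 'k1': -0.08737945310285497, 'view': array([[-0.68068043, -0.73237831,  0.01720934,  0.40557483],
       [-0.44498154,  0.39468132, -0.80387691,  0.27284073],
       [ 0.58194981, -0.55484112, -0.59454668,  0.76825891],
       [ 0.        ,  0.        ,  0.        ,  1.        ]])}
top {'fovy': 50.246175307325885, 'cx':
[... 189 characters left out ...]
,  8.44295651e-04, -2.08089780e-01,
         5.59711517e-01],
       [ 2.08090371e-01,  6.84993053e-04, -9.78109364e-01,
         8.15447580e-01],
       [ 0.00000000e+00,  0.00000000e+00,  0.00000000e+00,
         1.00000000e+00]])}
wrist {'fovy': 63.158596764599, 'cx': 256.64735928429525, 'cy': 190.3121428425432, 'k1': -0.07243157692842052, 'T_tool_cam': array([[ 9.99999217e-01, -1.06497105e-03, -6.57043584e-04,
        -3.49491833e-04],
       [ 2.92768177e-04, -3.11380246e-01,  9.50285355e-01,
        -7.01609206e-02],
       [-1.21661678e-03, -9.50284804e-01, -3.11379691e-01,
         7.99555467e-02],
       [ 0.00000000e+00,  0.00000000e+00,  0.00000000e+00,
         1.00000000e+00]])}
```

View images.

View pics/top0.png

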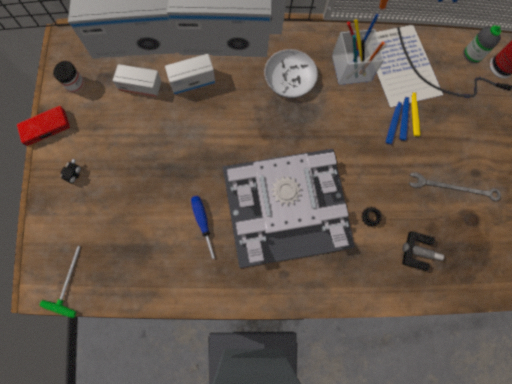

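View pics/scene0.png

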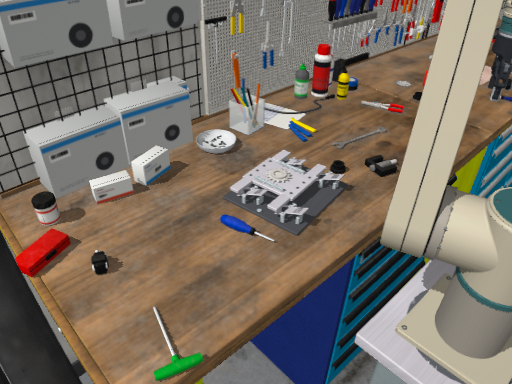

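View pics/wrist0.png

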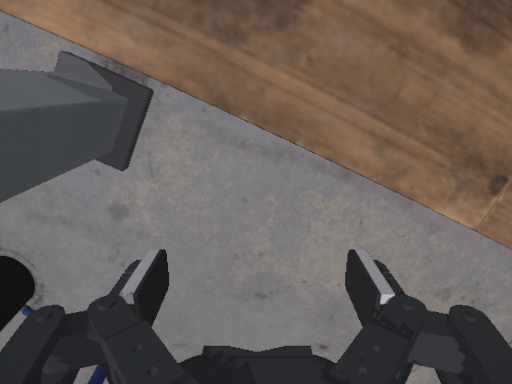

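```bash
cat > h.py <<'E'
import numpy as np, cv2
def load(n): return dict(np.load(n))
def K(s):
    h=s["img"].shape[0]; f=h/2/np.tan(np.radians(float(s["fovy"]))/2)
    return f,float(s["cx"]),float(s["cy"]),float(s["k1"])
def ray(s,u,v):
    f,cx,cy,k=K(s); x=(np.asarray(u,float)-cx)/f; y=(np.asarray(v,float)-cy)/f
    X,Y=x.copy(),y.copy()
    for _ in range(20):
        r=1+k*(X*X+Y*Y); X,Y=x/r,y/r
    return np.stack([X,Y,np.ones_like(X)],-1)
def camT(s): # cam->world
    return np.linalg.inv(s["view"])
def plane(s,u,v,z):
    T=camT(s); d=ray(s,u,v)@T[:3,:3].T; o=T[:3,3]
    return o+d*((z-o[2])/d[...,2])[...,None]
def proj(s,P):
    P=np.asarray(P,float); c=P@s["view"][:3,:3].T+s["view"][:3,3]
    x=c[...,0]/c[...,2]; y=c[...,1]/c[...,2]; f,cx,cy,k=K(s); r=1+k*(x*x+y*y)
    return np.stack([cx+f*x*r,cy+f*y*r],-1)
def cloud(s):
    h,w=s["depth"].shape; v,u=np.mgrid[:h,:w]; c=ray(s,u,v)*s["depth"][...,None]
    T=camT(s); return c@T[:3,:3].T+T[:3,3]
E
python3 - <<'E'
from h import *
s=load("top0.npz"); im=s["img"][140:275,180:400,::-1]
cv2.imwrite("pics/topz.png",cv2.resize(im,None,fx=3.6,fy=3.6,interpolation=cv2.INTER_CUBIC))
P=cloud(s); 
for uv in [(287,190),(240,170),(230,300),(240,220)]:print(uv,P[uv[1],uv[0]])
z=P[...,2]; im2=np.clip((z[140:275,180:400])*1000*4,0,255).astype(np.uint8)
cv2.imwrite("pics/topd.png",cv2.resize(cv2.applyColorMap(im2,cv2.COLORMAP_JET),None,fx=3.6,fy=3.6,interpolation=cv2.INTER_NEAREST))
E
```

```text
(287, 190) [ 0.57307999 -0.06165252  0.04956129]
(240, 170) [0.61966008 0.04037513 0.04369161]
(230, 300) [ 0.33820354  0.06238576 -0.0013528 ]
(240, 220) [0.51368474 0.04062837 0.00890719]
```

View pics/topz.png

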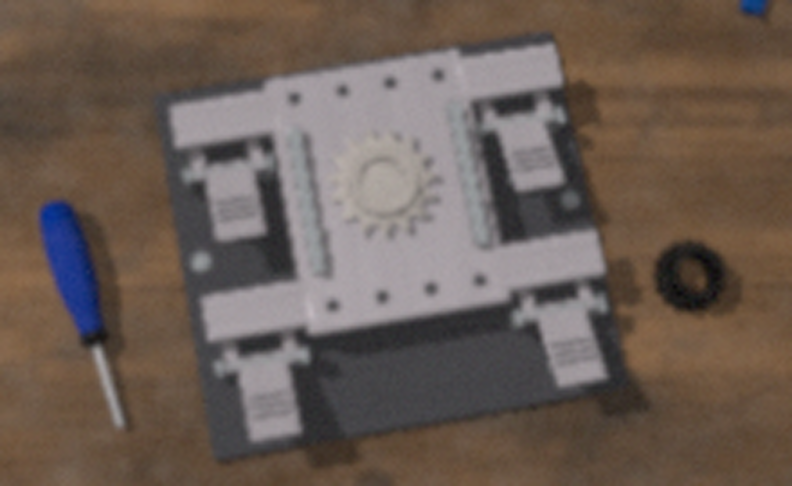

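View pics/topd.png

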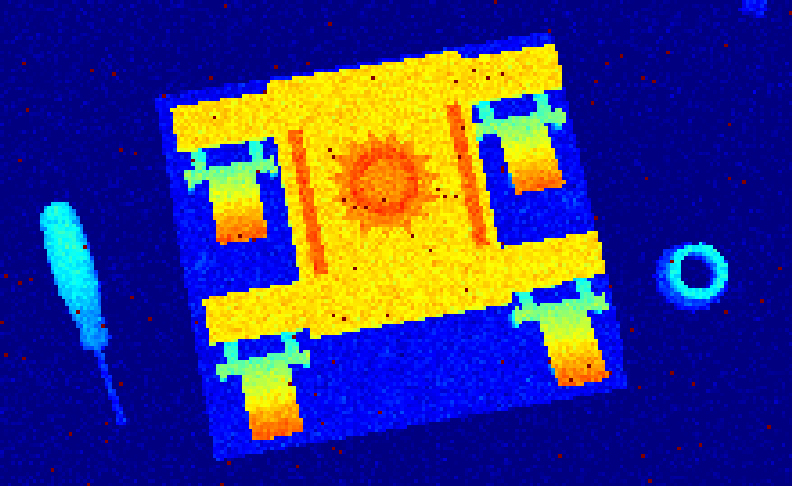

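```bash
python3 - <<'E'
from h import *
from scipy.optimize import differential_evolution, minimize
s=load("top0.npz"); P=cloud(s)[140:275,180:400].reshape(-1,3)
Q=plane(s,*np.array([(171,107),(178,150),(555,45),(562,88),(204,299),(212,343),(598,232),(606,275)]).T/3.6+np.array([[180-.36],[140-.36]]),.042)
print(Q.round(4))
z=P[:,2]; print('bench z',np.median(cloud(s)[260:300,100:200,2]))
m=(z>0.036)&(z<0.056)
near=P[(z>-.01)&(z<.06)]; lab=((near[:,2]>.037)).astype(float)
def tmpl(p,X):
    c,sn=np.cos(p[2]),np.sin(p[2]); d=X[:,:2]-p[:2]; x=d[:,0]*c+d[:,1]*sn; y=-d[:,0]*sn+d[:,1]*c
    w=lambda t:1/(1+np.exp(-t/.0008))
    slab=w(.08-abs(x))*w(.062-abs(y)); ear=w(.014-abs(abs(x)-p[3]))*w(.122-abs(y))
    return np.maximum(slab,ear),x,y
def cost(p):
    t,x,y=tmpl(p,near); 
    ign=(abs(x+0)<.2)&~((abs(y)<.13)&(abs(x)<.095)) 
    tab=(abs(y)>.068)&(abs(abs(x)-p[3])>.018)  # tabs region
    tab|=(x<-.085)
    return np.mean(((t-lab)**2)[~tab&~ign])
r=differential_evolution(cost,[(.53,.6),(-.1,-.02),(-.3,.3),(.05,.072)],seed=1,tol=1e-8)
print(r.x,r.fun,np.degrees(r.x[2]))
p=r.x
c,sn=np.cos(p[2]),np.sin(p[2]); R=np.array([[c,-sn],[sn,c]])
np.save("plate.npy",p)
pts={}
for a,sx in(("near",-1),("far",1)):
  for b,sy in(("left",1),("right",-1)):
    e=np.array([sx*p[3],sy*.09])
    print(a,b,(p[:2]+R@e).round(4),'tab',(p[:2]+R@(e-[.06,0])).round(4))
im=cv2.resize(s["img"][140:275,180:400,::-1],None,fx=3.6,fy=3.6,interpolation=cv2.INTER_CUBIC)
def dr(xy,z,col):
    uv=proj(s,np.array([[*(p[:2]+R@np.array(q)),z] for q in xy])); uv=((uv-[180,140]+.5)*3.6-.5).round().astype(int)
    cv2.polylines(im,[uv],True,col,1)
for sx in(-1,1):
  for sy in(-1,1):
    e=p[3]*sx
    dr([(e-.014,sy*.062),(e+.014,sy*.062),(e+.014,sy*.122),(e-.014,sy*.122)],.042,(0,0,255))
    for q in np.arange(.06,.121,.01): pass
dr([(-.08,-.062),(.08,-.062),(.08,.062),(-.08,.062)],.042,(0,255,0))
cv2.imwrite("pics/fit.png",im)
# tabs y centre & foot
d=P[:,:2]-p[:2]; x=d@R[:,0]; y=d@R[:,1]
for a,sx in(("near",-1),("far",1)):
  for b,sy in(("left",1),("right",-1)):
    k=(abs(x-(sx*p[3]-.06))<.035)&(abs(y-sy*.09)<.03)&(z>.038)&(z<.06)&(x<sx*p[3]-.05)
    print(a,b,'tab pts local y',y[k].min().round(4),y[k].max().round(4),'x',x[k].min().round(4),'zmax',np.percentile(z[k],95).round(4))
E
```

```text
[[ 0.6216  0.0688  0.042 ]
 [ 0.5944  0.0643  0.042 ]
 [ 0.6619 -0.17    0.042 ]
 [ 0.634  -0.173   0.042 ]
 [ 0.5029  0.0481  0.042 ]
 [ 0.4765  0.0433  0.042 ]
 [ 0.5432 -0.1907  0.042 ]
 [ 0.5168 -0.1943  0.042 ]]
bench z 3.0981972230503807e-06
[ 0.5711057  -0.06300709  0.17234123  0.05993672] 0.037164672226272365 9.874425290397822
near left [0.4966 0.0154] tab [0.4375 0.0051]
near right [ 0.5275 -0.162 ] tab [ 0.4684 -0.1722]
far left [0.6147 0.0359] tab [0.5556 0.0256]
far right [ 0.6456 -0.1414] tab [ 0.5865 -0.1517]
near left tab pts local y 0.0777 0.1076 x -0.1357 zmax 0.0503
near right tab pts local y -0.1059 -0.0756 x -0.1371 zmax 0.0504
far left tab pts local y 0.0602 0.1073 x -0.035 zmax 0.0501
far right tab pts local y -0.1056 -0.0749 x -0.0184 zmax 0.0499
```

View pics/fit.png

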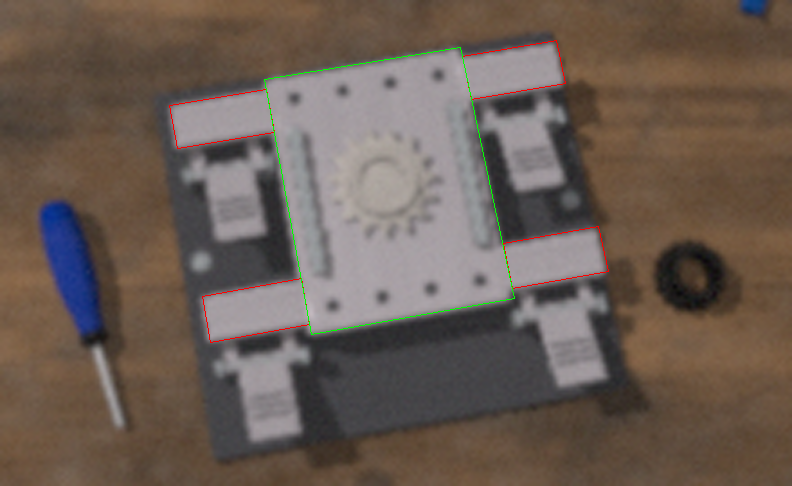

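```bash
cat > nav.py <<'E'
from h import *
from plant import status
from scipy.spatial.transform import Rotation as Ro
p=np.load("plate.npy"); c,sn=np.cos(p[2]),np.sin(p[2]); RP=np.array([[c,-sn],[sn,c]])
def pt(kind,a,b):
    e=np.array([{"near":-1,"far":1}[a]*.06-(.06 if kind=="tab" else 0),{"left":1,"right":-1}[b]*.092]); return p[:2]+RP@e
def rows(xyz,n,yaw=None):
    o=status.get_obs(); R=Ro.from_euler("xyz",o["tool_rot"],degrees=True); pos=np.array(o["ee_pos"]); y0=o["tool_rot"][2]
    dy=0 if yaw is None else np.radians(yaw-y0)
    d=(np.array(xyz)-pos)/n; out=[]
    for i in range(n):
        s=R.inv().apply(d)*100; out.append([0,[round(float(v),2) for v in s],round(float(-dy/n),3)])
        R=R*Ro.from_rotvec([0,-dy/n,0])
    print(str(out).replace(" ","")); print('pos',pos.round(4),'yaw',round(y0,2),'F',o["force"].round(2),'t',o["clock"])
def go(kind,a,b,z,n,yaw=None): rows([*pt(kind,a,b),z],n,yaw)
E
python3 -c "
from nav import *
for k in('corner','tab'):
  for a in('near','far'):
    for b in('left','right'): print(k,a,b,pt(k,a,b).round(4))
print(np.degrees(p[2]))
go('corner','near','right',.18,12,9.9)"
```

```text
corner near left [0.4962 0.0173]
corner near right [ 0.5278 -0.1639]
corner far left [0.6144 0.0379]
corner far right [ 0.646  -0.1434]
tab near left [0.4371 0.0071]
tab near right [ 0.4687 -0.1742]
tab far left [0.5553 0.0276]
tab far right [ 0.5869 -0.1536]
9.874425290397822
[[0,[-2.11,1.03,3.42],-0.109],[0,[-1.73,1.03,3.63],-0.109],[0,[-1.32,1.03,3.79],-0.109],[0,[-0.9,1.03,3.91],-0.109],[0,[-0.47,1.03,3.99],-0.109],[0,[-0.03,1.03,4.02],-0.109],[0,[0.4,1.03,4.0],-0.109],[0,[0.84,1.03,3.93],-0.109],[0,[1.26,1.03,3.81],-0.109],[0,[1.67,1.03,3.65],-0.109],[0,[2.06,1.03,3.45],-0.109],[0,[2.42,1.03,3.21],-0.109]]
pos [ 0.2625 -0.5667  0.303 ] yaw -65.15 F [ 0.12 -0.09  0.02] t 0.15
```

```bash
python3 -m crank '[[0,[-2.1,0.5,3.4],-0.11],[0,[-1.7,0.5,3.6],-0.11],[0,[-1.3,0.5,3.8],-0.11],[0,[-0.9,0.5,3.9],-0.11],[0,[-0.5,0.5,4.0],-0.11],[0,[0,0.5,4.0],-0.11],[0,[0.4,0.5,4.0],-0.11],[0,[0.8,0.5,3.9],-0.11],[0,[1.3,0.5,3.8],-0.11],[0,[1.7,0.5,3.6],-0.11],[0,[2.1,0.5,3.4],-0.11],[0,[2.4,0.5,3.2],-0.11]]' 20; python3 -c "
from nav import *
go('corner','near','right',.18,6,9.9)"
```

```text
clock: 1.15
ee_pos: [0.5204, -0.1535, 0.2372]
tool_rot: [-90.1, 0.1, 13.2]
force: [0.7, -0.9, 0.2]
finger_gap: 0.003
[[0,[0.08,0.95,-0.19],0.01],[0,[0.08,0.95,-0.19],0.01],[0,[0.08,0.95,-0.19],0.01],[0,[0.09,0.95,-0.19],0.01],[0,[0.09,0.95,-0.19],0.01],[0,[0.09,0.95,-0.19],0.01]]
pos [ 0.5204 -0.1535  0.2372] yaw 13.21 F [ 0.66 -0.93  0.21] t 1.15
```

```bash
python3 -m crank '[[0,[0.1,1.0,-0.2],0.01],[0,[0.1,1.0,-0.2],0.01],[0,[0.1,1.0,-0.2],0.01],[0,[0.1,1.0,-0.2],0.01],[0,[0.1,1.0,-0.2],0.01],[0,[0.1,1.0,-0.2],0.01],[0,[0,0,0],0],[0,[0,0,0],0]]'; python3 - <<'E'
from nav import *
from plant import vision
go('corner','near','right',.135,4,9.9)
o=status.get_obs(); s=vision.snapshot("wrist"); np.savez("w1.npz",**s)
cv2.imwrite("pics/w1.png",s["img"][:,:,::-1])
s=vision.snapshot("top"); np.savez("top1.npz",**s)
cv2.imwrite("pics/top1.png",cv2.resize(s["img"][140:275,180:400,::-1],None,fx=3.6,fy=3.6))
E
```

```text
clock: 1.82
ee_pos: [0.5289, -0.1614, 0.1689]
tool_rot: [-89.9, 0.3, 9.7]
force: [0.8, 0.3, -0.1]
finger_gap: 0.001
[[0,[-0.03,0.85,-0.06],-0.001],[0,[-0.03,0.85,-0.06],-0.001],[0,[-0.03,0.85,-0.06],-0.001],[0,[-0.03,0.85,-0.06],-0.001]]
pos [ 0.5289 -0.1614  0.1689] yaw 9.75 F [ 0.77  0.33 -0.07] t 1.8167
```

View pics/w1.png

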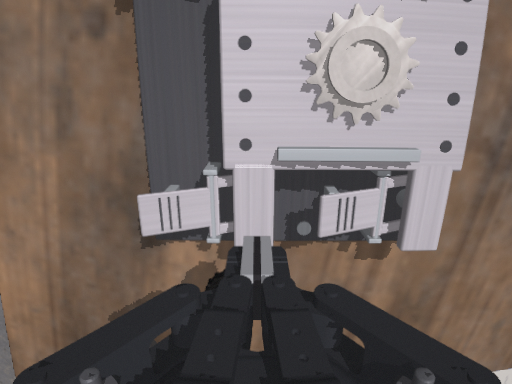

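```bash
python3 -m crank '[[0,[0,1.0,-0.1],0],[0,[0,1.0,-0.1],0],[0,[0,1.0,0],0],[0,[0,0.6,0],0],[0,[0,0,0],0]]'; python3 -c "
from nav import *
go('corner','near','right',.1146,8,9.9)"
```

```text
clock: 2.33
ee_pos: [0.5305, -0.1644, 0.1321]
tool_rot: [-90.1, 0.0, 9.7]
force: [-0.6, -0.2, -0.4]
finger_gap: -0.0
[[0,[-0.03,0.22,0.01],-0.0],[0,[-0.03,0.22,0.01],-0.0],[0,[-0.03,0.22,0.01],-0.0],[0,[-0.03,0.22,0.01],-0.0],[0,[-0.03,0.22,0.01],-0.0],[0,[-0.03,0.22,0.01],-0.0],[0,[-0.03,0.22,0.01],-0.0],[0,[-0.03,0.22,0.01],-0.0]]
pos [ 0.5305 -0.1644  0.1321] yaw 9.73 F [-0.56 -0.15 -0.41] t 2.3333
```

```bash
python3 -m crank '[[0,[-0.1,0.4,0],0],[0,[-0.1,0.4,0],0],[0,[0,0.4,0],0],[0,[0,0.2,0],0]]'; for i in 1; do :; done; python3 -m crank '[[0,[0,0.15,0],0]]';python3 -m crank '[[0,[0,0.15,0],0]]'
```

```text
clock: 2.67
ee_pos: [0.5283, -0.1644, 0.1165]
tool_rot: [-90.1, 0.1, 9.8]
force: [-0.7, -0.2, -0.8]
finger_gap: 0.0
clock: 2.75
ee_pos: [0.5282, -0.1643, 0.1146]
tool_rot: [-90.0, 0.1, 9.8]
force: [-0.0, -0.3, 0.6]
finger_gap: 0.005
clock: 2.83
ee_pos: [0.5283, -0.1644, 0.1145]
tool_rot: [-90.0, 0.1, 9.8]
force: [-6.8, 2.7, 22.5]
finger_gap: -0.0
```

```bash
python3 -m crank '[[0,[0,-1.5,0],0],[0,[0,-1.5,0],0],[0,[0,-0.8,0],0]]'; python3 -c "
from nav import *
go('corner','far','right',.15,5,9.9)"
```

```text
clock: 3.08
ee_pos: [0.5271, -0.1637, 0.1524]
tool_rot: [-89.9, 0.3, 9.8]
force: [1.4, -0.2, -0.4]
finger_gap: -0.003
[[0,[2.41,0.04,-0.0],-0.0],[0,[2.41,0.04,-0.0],-0.0],[0,[2.41,0.04,-0.01],-0.0],[0,[2.41,0.04,-0.01],-0.0],[0,[2.41,0.04,-0.01],-0.0]]
pos [ 0.5271 -0.1637  0.1524] yaw 9.79 F [ 1.39 -0.17 -0.4 ] t 3.0833
```

```bash
python3 -m crank '[[0,[2.4,0,0],0],[0,[2.4,0,0],0],[0,[2.4,0,0],0],[0,[2.4,0,0],0],[0,[2.2,0,0],0],[0,[0,0,0],0]]'; python3 -c "
from nav import *
go('corner','far','right',.1175,5,9.9)"
```

```text
clock: 3.58
ee_pos: [0.649, -0.1437, 0.1557]
tool_rot: [-90.1, -0.1, 9.7]
force: [0.7, -0.5, 0.2]
finger_gap: 0.002
[[0,[-0.06,0.76,0.02],-0.001],[0,[-0.06,0.76,0.02],-0.001],[0,[-0.06,0.76,0.02],-0.001],[0,[-0.06,0.76,0.02],-0.001],[0,[-0.06,0.76,0.02],-0.001]]
pos [ 0.649  -0.1437  0.1557] yaw 9.65 F [ 0.66 -0.47  0.18] t 3.5833
```

```bash
python3 -m crank '[[0,[-0.2,0.8,0],0],[0,[-0.1,0.8,0],0],[0,[0,0.8,0],0],[0,[0,0.8,0],0],[0,[0,0.4,0],0],[0,[0,0,0],0]]'; python3 -c "
from nav import *
go('corner','far','right',.1146,1,9.9)"
```

```text
clock: 4.08
ee_pos: [0.643, -0.1443, 0.1147]
tool_rot: [-90.1, 0.1, 9.6]
force: [2.4, 0.2, 4.0]
finger_gap: -0.0
[[0,[0.31,0.01,0.04],-0.005]]
pos [ 0.643  -0.1443  0.1147] yaw 9.63 F [2.45 0.22 3.98] t 4.0833
```

```bash
python3 -m crank '[[0,[0,0.05,0],0]]'; python3 -m crank '[[0,[0,0.1,0],0]]'; python3 -m crank '[[0,[0,0.1,0],0]]'
```

```text
clock: 4.17
ee_pos: [0.643, -0.1443, 0.1146]
tool_rot: [-90.0, 0.0, 9.6]
force: [-1.3, 1.5, 10.7]
finger_gap: 0.0
clock: 4.25
ee_pos: [0.643, -0.1443, 0.1147]
tool_rot: [-90.0, -0.0, 9.6]
force: [-2.8, 1.0, 7.4]
finger_gap: -0.001
clock: 4.33
ee_pos: [0.643, -0.1443, 0.1147]
tool_rot: [-90.0, -0.0, 9.6]
force: [-2.3, 1.4, 5.0]
finger_gap: -0.005
```

```bash
python3 -m crank '[[0,[0,0.2,0],0],[0,[0,0.2,0],0]]'; python3 -m crank '[[0,[0,-1.5,0],0],[0,[0,-1.5,0],0],[0,[0,-0.8,0],0]]'; python3 -c "
from nav import *
go('corner','far','left',.158,5,9.9)"
```

```text
clock: 4.5
ee_pos: [0.6429, -0.1444, 0.1146]
tool_rot: [-90.0, -0.1, 9.6]
force: [-3.5, 1.9, 10.1]
finger_gap: -0.004
clock: 4.75
ee_pos: [0.6402, -0.144, 0.1519]
tool_rot: [-89.9, 0.2, 9.6]
force: [0.3, 0.0, 0.7]
finger_gap: 0.001
[[0,[0.1,-0.12,3.67],-0.001],[0,[0.1,-0.12,3.67],-0.001],[0,[0.11,-0.12,3.67],-0.001],[0,[0.11,-0.12,3.67],-0.001],[0,[0.11,-0.12,3.67],-0.001]]
pos [ 0.6402 -0.144   0.1519] yaw 9.56 F [0.29 0.02 0.68] t 4.75
```

```bash
python3 -m crank '[[0,[0.1,-0.2,3.6],0],[0,[0.1,-0.1,3.6],0],[0,[0.1,-0.1,3.6],0],[0,[0.1,-0.1,3.6],0],[0,[0.1,0,3.6],0],[0,[0,0,0],0]]'; python3 -c "
from nav import *
go('corner','far','left',.1165,5,9.9)"
```

```text
clock: 5.25
ee_pos: [0.6175, 0.036, 0.1602]
tool_rot: [-90.2, -0.3, 9.0]
force: [-0.3, -0.3, -0.5]
finger_gap: 0.004
[[0,[-0.06,0.87,0.05],-0.003],[0,[-0.06,0.87,0.05],-0.003],[0,[-0.06,0.87,0.05],-0.003],[0,[-0.06,0.87,0.05],-0.003],[0,[-0.06,0.87,0.05],-0.003]]
pos [0.6175 0.036  0.1602] yaw 9.03 F [-0.33 -0.33 -0.53] t 5.25
```

```bash
python3 -m crank '[[0,[0,0.8,0.1],0],[0,[0,0.8,0.1],0],[0,[0,0.8,0],0],[0,[0,0.8,0],0],[0,[0,0.5,0],0],[0,[0,0,0],0]]'; python3 -m crank '[[0,[0,0.1,0],0]]';python3 -m crank '[[0,[0,0.1,0],0]]';python3 -m crank '[[0,[0,0.2,0],0]]'; python3 -m crank '[[0,[0,0.2,0],0]]'
```

```text
clock: 5.75
ee_pos: [0.6165, 0.0363, 0.1178]
tool_rot: [-90.2, -0.2, 9.0]
force: [0.0, -0.4, -0.3]
finger_gap: 0.001
clock: 5.83
ee_pos: [0.6164, 0.0354, 0.116]
tool_rot: [-90.2, -0.1, 8.9]
force: [-0.2, -0.7, 0.2]
finger_gap: -0.004
clock: 5.92
ee_pos: [0.6163, 0.0348, 0.1146]
tool_rot: [-90.2, -0.1, 8.9]
force: [-4.3, 1.7, 13.3]
finger_gap: 0.001
clock: 6.0
ee_pos: [0.6164, 0.0347, 0.1145]
tool_rot: [-90.1, -0.0, 8.8]
force: [-8.5, 2.2, 25.2]
finger_gap: -0.007
clock: 6.08
ee_pos: [0.6163, 0.0347, 0.1146]
tool_rot: [-90.1, -0.0, 8.8]
force: [-5.2, 0.5, 11.5]
finger_gap: 0.001
```

```bash
python3 -m crank '[[0,[0,-1.5,0],0],[0,[0,-1.5,0],0],[0,[0,-1.0,0],0]]'; python3 -c "
from nav import *
go('corner','near','left',.155,5,9.9)"
```

```text
clock: 6.33
ee_pos: [0.6149, 0.034, 0.1549]
tool_rot: [-90.0, 0.2, 8.7]
force: [-0.2, -0.5, -0.5]
finger_gap: -0.004
[[0,[-2.4,0.0,0.03],-0.004],[0,[-2.4,0.0,0.04],-0.004],[0,[-2.4,0.0,0.05],-0.004],[0,[-2.4,0.0,0.06],-0.004],[0,[-2.4,0.0,0.07],-0.004]]
pos [0.6149 0.034  0.1549] yaw 8.74 F [-0.22 -0.52 -0.54] t 6.3333
```

```bash
python3 -m crank '[[0,[-2.4,0,0.1],-0.005],[0,[-2.4,0,0.1],-0.005],[0,[-2.4,0,0.1],-0.005],[0,[-2.4,0,0.1],0],[0,[-2.2,0,0.1],0],[0,[0,0,0],0]]'; python3 -c "
from nav import *
go('corner','near','left',.1165,5,9.9)"
```

```text
clock: 6.83
ee_pos: [0.4997, 0.0182, 0.1603]
tool_rot: [-90.3, -0.7, 9.6]
force: [0.4, 0.3, -0.7]
finger_gap: 0.004
[[0,[-0.08,0.88,-0.0],-0.001],[0,[-0.08,0.88,-0.0],-0.001],[0,[-0.08,0.88,-0.0],-0.001],[0,[-0.08,0.88,-0.0],-0.001],[0,[-0.08,0.88,-0.0],-0.001]]
pos [0.4997 0.0182 0.1603] yaw 9.58 F [ 0.38  0.26 -0.69] t 6.8333
```

```bash
python3 -m crank '[[0,[-0.1,0.8,0],0],[0,[-0.1,0.8,0],0],[0,[0,0.8,0],0],[0,[0,0.8,0],0],[0,[0,0.5,0],0],[0,[0,0,0],0]]'; for k in 1; do python3 -m crank '[[0,[0,0.1,0],0]]';python3 -m crank '[[0,[0,0.1,0],0]]';python3 -m crank '[[0,[0,0.1,0],0]]'; python3 -m crank '[[0,[0,0.1,0],0]]'; done
```

```text
clock: 7.33
ee_pos: [0.5019, 0.0171, 0.1207]
tool_rot: [-90.3, -1.0, 9.5]
force: [-0.1, 0.3, 0.4]
finger_gap: -0.003
clock: 7.42
ee_pos: [0.5022, 0.0171, 0.119]
tool_rot: [-90.3, -1.0, 9.5]
force: [-0.0, -0.5, -0.2]
finger_gap: 0.006
clock: 7.5
ee_pos: [0.5025, 0.0172, 0.1175]
tool_rot: [-90.3, -0.9, 9.5]
force: [0.7, 1.0, 0.1]
finger_gap: 0.002
clock: 7.58
ee_pos: [0.5029, 0.0172, 0.1164]
tool_rot: [-90.3, -1.0, 9.5]
force: [0.1, -0.2, -0.0]
finger_gap: -0.0
clock: 7.67
ee_pos: [0.5031, 0.0172, 0.1154]
tool_rot: [-90.3, -1.0, 9.6]
force: [1.1, -0.3, -0.7]
finger_gap: 0.004
```

```bash
python3 -m crank '[[0,[-0.4,-0.2,0],0],[0,[-0.3,0,0],0],[0,[0,0,0],0]]'; for k in 1; do python3 -m crank '[[0,[-0.1,0.1,0],0]]';python3 -m crank '[[0,[-0.05,0.1,0],0]]';python3 -m crank '[[0,[-0.05,0.1,0],0]]'; done
```

```text
clock: 7.92
ee_pos: [0.496, 0.016, 0.1178]
tool_rot: [-90.3, -1.0, 9.6]
force: [-0.1, -0.4, 0.7]
finger_gap: -0.001
clock: 8.0
ee_pos: [0.4953, 0.0157, 0.1173]
tool_rot: [-90.3, -1.1, 9.6]
force: [0.9, -0.5, 0.7]
finger_gap: -0.001
clock: 8.08
ee_pos: [0.4946, 0.0156, 0.1164]
tool_rot: [-90.4, -1.1, 9.6]
force: [0.3, 0.5, 0.1]
finger_gap: 0.001
clock: 8.17
ee_pos: [0.4941, 0.0155, 0.1155]
tool_rot: [-90.4, -1.1, 9.6]
force: [0.2, 0.2, -0.2]
finger_gap: 0.004
```

```bash
for k in 1; do python3 -m crank '[[0,[0,0.1,0],0]]';python3 -m crank '[[0,[0,0.1,0],0]]';python3 -m crank '[[0,[0,0.15,0],0]]';python3 -m crank '[[0,[0,0.15,0],0]]';python3 -m crank '[[0,[0,0.15,0],0]]';python3 -m crank '[[0,[0,0.15,0],0]]'; done
```

```text
clock: 8.25
ee_pos: [0.4939, 0.0155, 0.1145]
tool_rot: [-90.4, -1.1, 9.6]
force: [-2.2, 0.2, 2.6]
finger_gap: -0.001
clock: 8.33
ee_pos: [0.4939, 0.0155, 0.1136]
tool_rot: [-90.4, -1.1, 9.6]
force: [-0.9, 0.2, 4.1]
finger_gap: 0.001
clock: 8.42
ee_pos: [0.4938, 0.0155, 0.1123]
tool_rot: [-90.3, -1.1, 9.6]
force: [-1.2, 0.4, 3.7]
finger_gap: -0.002
clock: 8.5
ee_pos: [0.4938, 0.0156, 0.1109]
tool_rot: [-90.3, -1.1, 9.6]
force: [-2.3, 0.9, 5.6]
finger_gap: -0.003
clock: 8.58
ee_pos: [0.4938, 0.0156, 0.1098]
tool_rot: [-90.3, -1.1, 9.6]
force: [-4.5, 1.0, 18.4]
finger_gap: -0.002
clock: 8.67
ee_pos: [0.4939, 0.0156, 0.1096]
tool_rot: [-90.3, -1.0, 9.6]
force: [-7.7, 0.8, 24.7]
finger_gap: -0.002
```

```bash
python3 -m crank '[[0,[0,-1.5,0],0],[0,[0,-1.5,0],0],[0,[0,-1.3,0],0]]'; python3 -c "
from nav import *
go('tab','near','left',.15,3,9.9)"
```

```text
clock: 8.92
ee_pos: [0.4913, 0.0159, 0.151]
tool_rot: [-90.3, -0.7, 9.6]
force: [0.2, -0.1, -0.1]
finger_gap: -0.002
[[0,[-1.83,0.01,0.01],-0.002],[0,[-1.83,0.01,0.01],-0.002],[0,[-1.83,0.01,0.02],-0.002]]
pos [0.4913 0.0159 0.151 ] yaw 9.56 F [ 0.2  -0.1  -0.07] t 8.9167
```

```bash
python3 -m crank '[[0,[-1.8,0,0],0],[0,[-1.8,0,0],0],[0,[-1.8,0,0],0],[0,[0,0,0],0]]'; python3 - <<'E'
from nav import *
from plant import vision
go('tab','near','left',.13,3,9.9)
s=vision.snapshot("wrist"); cv2.imwrite("pics/w2.png",s["img"][:,:,::-1])
E
```

```text
clock: 9.25
ee_pos: [0.4413, 0.0063, 0.1528]
tool_rot: [-90.4, -1.3, 9.6]
force: [-1.6, 0.5, 0.2]
finger_gap: -0.004
[[0,[-0.15,0.76,0.06],-0.002],[0,[-0.15,0.76,0.06],-0.002],[0,[-0.15,0.76,0.06],-0.002]]
pos [0.4413 0.0063 0.1528] yaw 9.62 F [-1.58  0.47  0.2 ] t 9.25
```

View pics/w2.png

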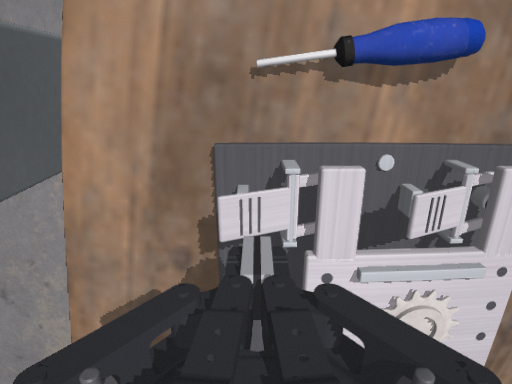

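```bash
python3 -m crank '[[0,[-0.2,0.6,0.1],0],[0,[-0.2,0.6,0.1],0],[0,[-0.1,0.4,0],0]]'; python3 -m crank '[[0,[0,0.3,0],0],[0,[0,0.2,0],0]]';python3 -m crank '[[0,[0,0.2,0],0]]';python3 -m crank '[[0,[0,0.2,0],0]]';python3 -m crank '[[0,[0,0.2,0],0]]'
```

```text
clock: 9.55
ee_pos: [0.4422, 0.0071, 0.1372]
tool_rot: [-90.6, -1.9, 9.6]
force: [0.2, 0.7, 0.2]
finger_gap: 0.001
clock: 9.72
ee_pos: [0.4426, 0.0072, 0.1303]
tool_rot: [-90.5, -1.8, 9.6]
force: [0.8, 0.5, -0.4]
finger_gap: -0.001
clock: 9.8
ee_pos: [0.4429, 0.0073, 0.1277]
tool_rot: [-90.5, -1.8, 9.6]
force: [-0.1, 1.1, -0.6]
finger_gap: 0.003
clock: 9.88
ee_pos: [0.4432, 0.0073, 0.1253]
tool_rot: [-90.5, -1.7, 9.6]
force: [0.5, 0.8, -0.1]
finger_gap: 0.002
clock: 9.97
ee_pos: [0.4435, 0.0073, 0.123]
tool_rot: [-90.5, -1.7, 9.6]
force: [1.6, -0.3, -0.7]
finger_gap: 0.002
```

```bash
python3 -m crank '[[0,[-0.5,-0.1,0],0],[0,[-0.5,0,0],0],[0,[-0.2,0,0],0],[0,[0,0,0],0]]'
```

```text
clock: 10.3
ee_pos: [0.4303, 0.0052, 0.1233]
tool_rot: [-90.5, -1.7, 9.7]
force: [-0.8, 0.0, 0.0]
finger_gap: 0.007
```

```bash
for k in 1; do python3 -m crank '[[0,[0.1,0.2,0],0]]';python3 -m crank '[[0,[0.1,0.2,0],0]]';python3 -m crank '[[0,[0.1,0.2,0],0]]';python3 -m crank '[[0,[0,0.2,0],0]]';done
```

```text
clock: 10.38
ee_pos: [0.4312, 0.0052, 0.1217]
tool_rot: [-90.5, -1.7, 9.6]
force: [-0.0, -0.2, 0.1]
finger_gap: 0.002
clock: 10.47
ee_pos: [0.4324, 0.0054, 0.1198]
tool_rot: [-90.5, -1.8, 9.6]
force: [-0.3, -0.6, 1.3]
finger_gap: 0.002
clock: 10.55
ee_pos: [0.4339, 0.0054, 0.1183]
tool_rot: [-90.6, -1.8, 9.6]
force: [-2.1, 0.3, 8.3]
finger_gap: 0.0
clock: 10.63
ee_pos: [0.435, 0.0054, 0.1172]
tool_rot: [-90.6, -1.9, 9.6]
force: [-1.9, 0.2, 8.8]
finger_gap: 0.001
```

Contact; the tab is yielding at about 8 N. Continuing down to its stop (TCP near 0.1046).

```bash
for k in 1; do python3 -m crank '[[0,[0,0.2,0],0],[0,[0,0.2,0],0]]';python3 -m crank '[[0,[-0.05,0.2,0],0],[0,[-0.05,0.2,0],0]]';python3 -m crank '[[0,[-0.05,0.2,0],0],[0,[-0.05,0.2,0],0]]';python3 -m crank '[[0,[0,0.2,0],0]]';done
```

```text
clock: 10.8
ee_pos: [0.437, 0.0052, 0.1151]
tool_rot: [-90.6, -2.1, 9.6]
force: [-3.5, 0.9, 9.7]
finger_gap: -0.001
clock: 10.97
ee_pos: [0.4383, 0.005, 0.1132]
tool_rot: [-90.7, -2.2, 9.7]
force: [-2.4, 0.8, 10.6]
finger_gap: -0.001
clock: 11.13
ee_pos: [0.4392, 0.0048, 0.1113]
tool_rot: [-90.7, -2.4, 9.7]
force: [-2.3, 0.6, 9.3]
finger_gap: 0.003
clock: 11.22
ee_pos: [0.4399, 0.0047, 0.1103]
tool_rot: [-90.7, -2.4, 9.7]
force: [-4.2, -1.2, 11.2]
finger_gap: -0.001
```

```bash
for k in 1; do python3 -m crank '[[0,[-0.15,0.2,0],0],[0,[-0.15,0.2,0],0]]';python3 -m crank '[[0,[-0.15,0.2,0],0],[0,[-0.15,0.2,0],0]]';python3 -m crank '[[0,[-0.1,0.2,0],0],[0,[-0.1,0.2,0],0]]';done
```

```text
clock: 11.38
ee_pos: [0.4395, 0.0045, 0.1085]
tool_rot: [-90.7, -2.6, 9.7]
force: [-1.9, 0.8, 10.3]
finger_gap: 0.002
clock: 11.55
ee_pos: [0.4388, 0.0043, 0.1066]
tool_rot: [-90.6, -2.9, 9.7]
force: [-1.9, 1.2, 11.1]
finger_gap: -0.002
clock: 11.72
ee_pos: [0.4384, 0.0043, 0.1046]
tool_rot: [-90.6, -3.0, 9.8]
force: [-3.0, 0.9, 10.3]
finger_gap: -0.001
```

```bash
for k in 1; do python3 -m crank '[[0,[0,0.2,0],0]]';python3 -m crank '[[0,[0,0.2,0],0]]';python3 -m crank '[[0,[0,0.25,0],0],[0,[0,0.25,0],0]]';done
```

```text
clock: 11.8
ee_pos: [0.4386, 0.0043, 0.1037]
tool_rot: [-90.6, -3.0, 9.8]
force: [-10.2, 0.3, 26.8]
finger_gap: -0.001
clock: 11.88
ee_pos: [0.4386, 0.0043, 0.1036]
tool_rot: [-90.6, -2.9, 9.8]
force: [-11.3, 0.8, 31.1]
finger_gap: 0.0
clock: 12.05
ee_pos: [0.4389, 0.0043, 0.1036]
tool_rot: [-90.6, -2.7, 9.8]
force: [-11.3, 1.0, 30.7]
finger_gap: -0.0
```

```bash
python3 -m crank '[[0,[0,-1.5,0],0],[0,[0,-2.5,0],0],[0,[0,-3,0],0],[0,[0,-3,0],0],[0,[0,-2,-2],0],[0,[0,-1,-4],0],[0,[0,0,-4],0],[0,[0,0,-4],0],[0,[0,0,-4],0],[0,[0,0,-4],0],[0,[0,0,-4],0],[0,[0,0,-2],0]]';  python3 -m crank '[[0,[0,0,0],0],[0,[0,0,0],0],[0,[0,0,0],0]]'; python3 - <<'E'
from nav import *
from plant import vision
for n in("top","scene"):
    s=vision.snapshot(n); np.savez(n+"9.npz",**s)
    cv2.imwrite(f"pics/{n}9.png",s["img"][:,:,::-1] if n=="scene" else cv2.resize(s["img"][140:275,180:400,::-1],None,fx=3.6,fy=3.6))
s0=load("top0.npz");s=load("top9.npz"); A=cloud(s0);B=cloud(s)
for nm,S in(("before",A),("after",B)):
  d=S[...,:2]-p[:2]; x=d@RP[:,0]; y=d@RP[:,1]; z=S[...,2]
  for a,sx in(("near",-1),("far",1)):
    for b,sy in(("left",1),("right",-1)):
      k=(abs(x-(sx*.06-.068))<.006)&(abs(y-sy*.092)<.01)
      e=(abs(x-sx*.06)<.009)&(abs(y-sy*.092)<.015)
      print(nm,a,b,'tab z',np.median(z[k]).round(4),'ear z',np.median(z[e]).round(4))
E
```

```text
clock: 13.05
ee_pos: [0.4854, -0.2796, 0.2462]
tool_rot: [-91.0, -3.2, 10.5]
force: [0.9, -0.1, 0.5]
finger_gap: 0.002
clock: 13.3
ee_pos: [0.4866, -0.2853, 0.2455]
tool_rot: [-91.0, -3.2, 10.2]
force: [0.3, 0.6, 0.8]
finger_gap: 0.002
before near left tab z 0.0481 ear z 0.0413
before near right tab z 0.0461 ear z 0.0413
before far left tab z 0.0462 ear z 0.0419
before far right tab z 0.0456 ear z 0.0417
after near left tab z 0.0314 ear z 0.0414
after near right tab z 0.0468 ear z 0.0415
after far left tab z 0.0455 ear z 0.0413
after far right tab z 0.0456 ear z 0.0416
```

View pics/top9.png

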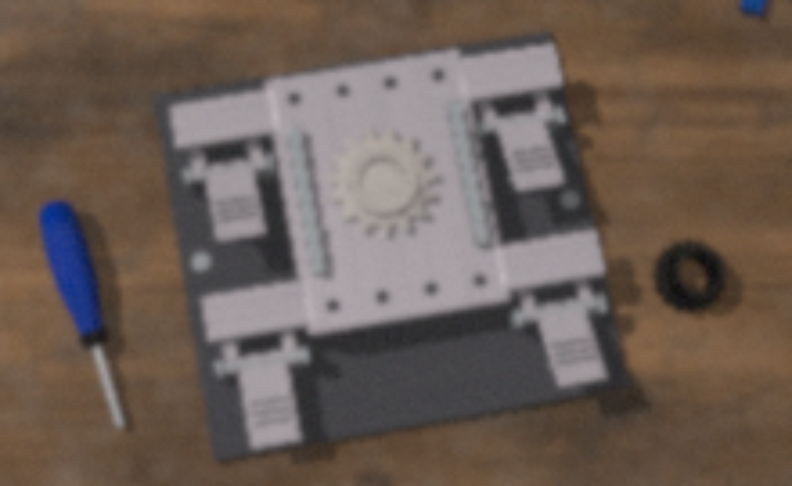

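View pics/scene9.png

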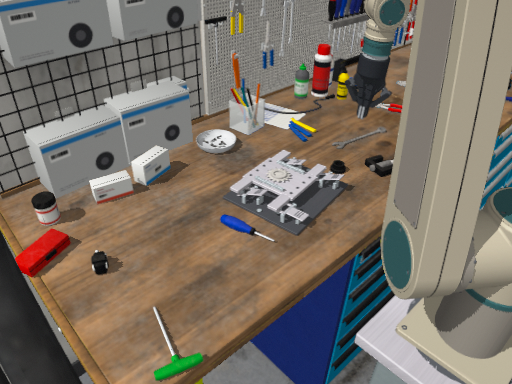

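The top view shows the near-left tab flat (crop pixel about 270,400; 31.4 mm high) and the other three still up. The plate, sprocket, cup and screwdriver are where they were, and the arm is clear.

```bash
python3 -c "
from plant import job_done; print(job_done())"
```

```text
the job is handed in; nothing more can be done
None
```

The near-left corner was the one that rocked. Its shim tab is now pressed flat, and the job is handed in.

- **Finding the corner:** With the gripper shut, I pressed near right, far right, far left and near left in turn. The first three stayed firm, with no give at about 11–25 N. Near left sank 5 mm under about 2.6–5.6 N, then went solid.
- **Pressing the tab:** The near-left tab swung down under about 8–11 N to a solid stop, which I held at about 31 N. I then lifted straight up and moved the arm clear.
- **Last checks, by camera:** The near-left tab, measured just in front of its press point, went from about 48 mm to 31 mm. The other three are still up at about 46 mm. All four ears stand at about 41.5 mm, so the plate is on its feet. By eye, the sprocket, cup and screwdriver have not moved.
- **What was off:** The tool tilted by up to 3° and drifted a few millimetres during the slow presses, and I corrected its position as I went.
- **Not done:** I did not press the near-left ear again to feel that it is now firm.

The arm finished at about 13.4 s of the 51 s allowed.

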